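# Fasten the cutlery chest: hasp over staple, pin through the loop

### The job

Secure the wooden cutlery chest: first swing the stiff slotted hasp on its lid over and down until it lies flat against the chest's front with the staple's eye standing out through its slot; then take the T-handled pin out of its wooden rest, put it down through the eye until its collar sits on it, upright, and let go. The staple sits a little to one side of the middle, differently each time, so look or feel for the eye, and leave the jar, mug and fruit basket where they stand.

Things in the scene. Friction and masses are not known exactly. Their poses are not given: they have to be found in the camera images.
- chest: dark wooden chest with brass corners, 150 (x) x 230 (y) x 90 mm high, shut, too heavy to move. Origin: centre of its underside; z up; its front (x = -75 mm), with hasp and staple, faces its own -x. The rigid steel staple is a flat level eye, 38 mm wide (y), 38 mm out from the front, 8 mm thick, upper side 47 mm above the counter; its middle lies anywhere from y = -10 to +10 mm, not measured: see or feel it
- loop_nominal (a point): fixed on the chest: where the middle of the eye's opening would be with the staple at y = 0: 22 mm out from the front, 47 mm above the counter (eye's upper side). The true middle is up to 10 mm away along the chest's y. Seen from above the opening is 14 mm wide (y) between legs 12 mm wide and runs from 14 to 30 mm out from the front (solid behind that). Axes as the chest's
- hasp_hinge (a point): middle of the hasp's hinge axis, 4 mm out from the chest's front, 88 mm above the counter; the axis runs along the chest's y. Axes as the chest's. The hasp is a steel plate 80 mm wide, 4 mm thick, reaching 70 mm from this axis, with a slot 60 mm wide from 36 to 60 mm from the axis; the plate is solid from 0 to 36 mm
- hasp (a joint): angle of the hasp, rad: 0 = hanging straight down, flat on the chest's front (its stop); 1.57 = sticking level out of the front; 3.14 = standing straight up; stop at 3.4. The hinge is stiff (about 0.15 N m), so the hasp stays where it is left. It starts about upright (2.5 to 3.2)
- pin_grip (a point): centre of the steel pin's T-bar, 12 x 12 mm in section, 60 mm long along this point's y; z points up the pin. Below this centre: neck 8 mm thick; collar 25 mm wide, underside 68 mm below; then shaft 10 mm thick, 36 mm long, chamfered tip 104 mm below. 90 to 156 g. Starts upright in the rest, this point 113 mm above the counter; home in the eye it is 115 mm above it
- rest: wooden block 70 x 70 x 45 mm high with a 15 mm hole from top to bottom in its middle, fixed to the counter, in which the pin stands, its collar on the block. Origin: centre of its underside
- jar: white lidded jar, 84 mm in diameter, 110 mm high; leave alone. Origin: centre of its underside
- mug: blue mug, 76 mm in diameter, 85 mm high, handle at its +y; leave alone. Origin: centre of its underside
- basket: wire basket of oranges, 166 mm in diameter, 118 mm high; leave alone. Origin: centre of its underside

How it is judged:
On the way, in this order (a step that is already met when the one before it is completed fails the run):
1. the hasp lies flat on the chest's front, the pin still in its rest (value of joint hasp below 0.08 rad and distance of pin_grip from where it was at the start of the episode below 0.02 m), for 0.2 s.
2. the pin is through the eye, collar down on it, hasp closed (value of joint hasp below 0.08 rad and z of pin_grip in the frame of chest between 0.111 and 0.119 m and x of pin_grip in the frame of chest between -0.106 and -0.088 m and y of pin_grip in the frame of chest between -0.016 and 0.016 m and angle between pin_grip's own z axis and vertical below 0.12 rad), for 0.2 s.
At the end, for the whole second after the job is handed in: Hasp within 0.08 rad of closed; pin in the eye, within 0.12 rad of upright, its T-bar's centre 115 mm above the chest's underside within 4 mm, within 9 mm of 22 mm out from the front and within 16 mm of the chest's middle along the front; released and still (all of step 2 and contact force between the fingers and anything else below 0.5 N and linear speed of pin below 0.03 m/s); the robot touches nothing.
It fails at once if the white jar is pushed away or tipped (distance of jar from where it was at the start of the episode above 0.03 m or angle between jar's own z axis and vertical above 0.5 rad).
It fails at once if the blue mug is pushed away or tipped (distance of mug from where it was at the start of the episode above 0.03 m or angle between mug's own z axis and vertical above 0.5 rad).
It fails at once if the fruit basket is pushed away or tipped (distance of basket from where it was at the start of the episode above 0.03 m or angle between basket's own z axis and vertical above 0.5 rad).
It also fails if it takes over 64 s, if anything falls off the work surface, if the arm or the gripper's body presses on something with over 40 N, if the wrist force passes 120 N, or if a joint passes its speed limit or range.

### The arm

A 7-joint arm with a two-finger parallel gripper is mounted at the origin on the work surface. World frame = base frame: x ahead of the robot, y to its left, z up, the work surface at z = 0. Lengths are in m, angles in rad, forces in N, time in s.
With the tool pointing down it reaches from about 0.4 to 0.85 m from the base axis. Payload 4.5 kg.
Tool frame: the origin (TCP) lies midway between the tips of the shut fingers; the grasp point (between the pads) lies 19 mm behind it; z points along the fingers, y is the line along which they close (so a half turn about z gives the same grasp; the last joint's range is limited). The gripper opens to 88 mm and grips with 3 to 60 N. Pads are 18 mm wide; open, the fingers measure 123 mm over their backs; the gripper's body (75 mm by 187 mm) begins 45 mm behind the grasp point.
Start: joints at [1.357, 0.689, -0.195, 1.565, 0.157, 0.902, -0.215], TCP at [0.153, -0.606, 0.239] pointing down, gripper open.
Joint ranges: [-3.01, 3.01], [-0.46, 2.08], [-1.47, 1.51], [0.13, 2.56], [-1, 4.14], [0.04, 2.09], [-2.66, 2.66]. Speed limits (rad/s): [2.57, 2.57, 3.14, 3.14, 3.14, 3.14, 3.14].

### API

Orientations are given as a unit quaternion [x, y, z, w].
In Python, from plant import get_state, viewer, workorder gives the robot as it stands. The module is installed in compiled form; this text tells all that it offers.
- The arm moves only by the tool step_arm, never from a script. Its argument "motion" is a list of rows, each an object of numbers: "wx", "wy", "wz": the turn, a rotation vector about the tool's x, y, z each as a share of 180 degrees, from -1 to 1; "dx", "dy", "dz": the shift along the tool's x, y, z each as a share of 8 cm, from -1 to 1; "claw": the finger opening in mm, from 0 to 88.1. A call has 1 to 8 rows; each row is the pose to reach, as a shift and turn from the pose commanded when the call began, along the tool's axes at that moment, turning the shorter way round; what a row does not reach only later rows make up. A row lasts 1/10 s, in which the tool goes at most 50 mm and 8.59 degrees, less where a joint would pass 70% of its speed; a pose out of reach is approached as far as the arm can. A call with a number of a shift or a turn outside -1 to 1 is refused whole. A call with a gripper value outside its range is refused whole. The fingers move at their own pace and stop on an object; "force" is the grip in N (left out, the last holds). Time passes only in rows, so rows that repeat a pose let the fingers close. It gives the time, the measured TCP pose, the force, the opening and the grip force at its end, in the units of the state.
- get_state(): the state, without advancing time (a new reading comes with each control period).
- viewer.snapshot(name): name is "scene" or "top" or "wrist"; returns (picture, depth): 384x512x3 uint8, red, green, blue; 384x512 float32, m along the optical axis (not along the pixel's ray), 0 where there is no reading.
- viewer.calibration(name): a dict with "vfov" (degrees; the focal length in pixels is half the picture's height over the tangent of half this angle, whatever the lens; pixels are square), "cx", "cy" (the principal point, pixels), "dist_coeffs" ([k1, k2, p1, p2, k3] as OpenCV has them; the pictures are not rectified), "extrinsics" (4x4, takes a point from camera to world coordinates). Camera axes: x right, y down, z forward; pixel columns grow to the right and rows downward; lengths in m; the calibration is good to about 2 mm. A picture is of the moment at which its call begins: read the wrist's pose just before it. calibration takes no time and is no camera call; for the wrist camera it gives the pose at the moment of the call.
- workorder.finish_job(): hands the job in; it is judged then, once.
The state is a dict: "clock": time; "q": joint angles; "qd": joint speeds; "joint_torque": joint torques, N m; "tool_pos": TCP position; "eef_rot": TCP orientation; "contact_force": force on the tool from outside, world axes, zero at the start; "moment": the same for the moment, N m; "opening": opening from 0.0 (shut) to 1.0 (fully open); "finger_force": force on a finger pad.
Only numpy, scipy, OpenCV 4.12 (cv2) and the standard library are available. Lean on these libraries where they do the work, as an engineer would, in place of code of your own. Each camera call takes 0.05 s, during which the arm holds its last target. There are 200 camera calls.

## Working session

There is one attempt and no reset: what is moved stays moved. The work goes in short steps, Python scripts to look and compute and a tool call to move; the robot and the scene stay as the last step left them, time stands still between calls to the robot, and variables do not carry over. Pictures are saved under pics/ and viewed, at most 10 in all, crops included, and the job is handed in when it is done.

Besides the shell and the picture viewer there is one more tool, called after "Request:" in YAML: its name, and indented under it one key for each argument. step_arm: Moves the arm, as the interface text tells. Shift numbers are shares of 8 cm and turn numbers shares of 180 degrees, none past 1 either way. Its arguments: {"type":"object","properties":{"motion":{"type":"array","items":{"type":"object","properties":{"wx":{"type":"number","minimum":-1,"maximum":1},"wy":{"type":"number","minimum":-1,"maximum":1},"wz":{"type":"number","minimum":-1,"maximum":1},"dx":{"type":"number","minimum":-1,"maximum":1},"dy":{"type":"number","minimum":-1,"maximum":1},"dz":{"type":"number","minimum":-1,"maximum":1},"claw":{"type":"number"}}}},"force":{"type":"number"}},"required":["motion"]}

```bash
mkdir -p pics
cat > h.py <<'E'
import numpy as np, cv2
from plant import get_state, viewer, workorder
from scipy.spatial.transform import Rotation as R
def snap(n):
    c=viewer.calibration(n); im,d=viewer.snapshot(n)
    f=192/np.tan(np.radians(c['vfov'])/2)
    K=np.array([[f,0,c['cx']],[0,f,c['cy']],[0,0,1]])
    return im,d,K,np.array(c['dist_coeffs'],float),np.array(c['extrinsics'])
def world(d,K,D,T):
    h,w=d.shape; v,u=np.mgrid[:h,:w]
    p=cv2.undistortPoints(np.stack([u,v],-1).reshape(-1,1,2).astype(np.float32),K,D).reshape(h,w,2)
    P=np.dstack([p*d[...,None],d]); W=P@T[:3,:3].T+T[:3,3]; W[d<=0]=np.nan
    return W
def ray(uv,z,K,D,T):
    p=cv2.undistortPoints(np.array(uv,np.float32).reshape(-1,1,2),K,D).reshape(-1,2)
    r=np.c_[p,np.ones(len(p))]@T[:3,:3].T
    return T[:3,3]+r*((z-T[2,3])/r[:,2])[:,None]
def save(im,n): cv2.imwrite('pics/'+n+'.png',im[...,::-1])
E
cat > a.py <<'E'
from h import *
s=get_state(); print(s)
for n in('top','scene'):
    im,d,K,D,T=snap(n); np.savez(n,im=im,d=d,K=K,D=D,T=T); save(im,n)
    print(n,T.round(3).tolist(),K[0,0],D)
E
python3 a.py
```

```text
{'clock': 0.0, 'q': array([ 1.35681916,  0.68997748, -0.19454809,  1.56633392,  0.15731187,
        0.90250175, -0.21512334]), 'qd': array([ 0.0007132 , -0.00077954,  0.00061349, -0.00095954,  0.00059795,
       -0.0003267 , -0.00141932]), 'joint_torque': array([-2.25786248e-04, -5.27555716e+01, -1.26721669e+00, -1.53428990e+01,
       -5.27729967e-02,  6.48920875e-03,  1.72684108e-04]), 'tool_pos': array([ 0.15309363, -0.60531083,  0.23791765]), 'eef_rot': array([ 9.92329428e-01,  1.23618254e-01, -1.72607385e-04, -8.96147492e-04]), 'contact_force': array([-0.63220352,  0.50192539,  0.37326111]), 'moment': array([ 0.05045946, -0.02459184,  0.01067881]), 'finger_force': 0.0, 'opening': 0.9994997677989323}
top [[-0.017, -0.991, 0.13, 0.413], [-1.0, 0.017, 0.001, -0.058], [-0.003, -0.13, -0.992, 1.071], [0.0, 0.0, 0.0, 1.0]] 477.9703412177037 [0.01736908 0.         0.         0.         0.        ]
scene [[-0.626, 0.583, -0.518, 1.09], [0.78, 0.466, -0.418, 0.393], [-0.002, -0.666, -0.746, 0.91], [0.0, 0.0, 0.0, 1.0]] 440.1102466200628 [-0.0996128  0.         0.         0.         0.       ]
```

View pics/top.png

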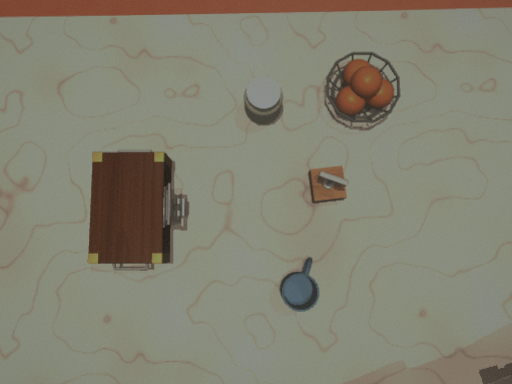

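View pics/scene.png

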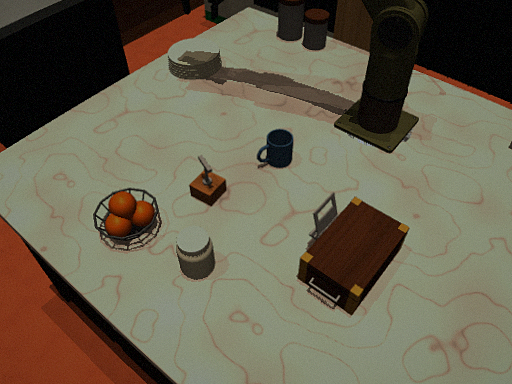

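The top view shows the chest at (130,208) with its front facing right (world -y), the staple near (180,208), and the hasp upright at the front edge. The pin and rest are at (330,184), mug (298,290), jar (263,98) and basket (362,90). The scene view agrees.

```bash
cat > b.py <<'E'
from h import *
z=np.load('top.npz'); im,d,K,D,T=[z[k] for k in('im','d','K','D','T')]
W=world(d,K,D,T); Z=W[...,2]
def reg(u0,u1,v0,v1,zl,zh):
    m=np.zeros(Z.shape,bool); m[v0:v1,u0:u1]=1; m&=(Z>zl)&(Z<zh); return m
def rect(m,name):
    p=W[m][:,:2].astype(np.float32); r=cv2.minAreaRect(p*1000); print(name,m.sum(),np.round(r[0],1),np.round(r[1],1),round(r[2],2),'z',np.median(Z[m]).round(4)); return r
rect(reg(80,180,140,275,.082,.10),'chest'); 
rect(reg(150,200,150,260,.105,.2),'hasp up')
m=reg(172,195,180,235,.035,.06); rect(m,'staple')
rect(reg(300,355,160,210,.038,.055),'rest'); rect(reg(300,355,160,210,.1,.135),'tbar')
for n,a in dict(jar=(235,290,70,130,.1,.13),mug=(275,325,250,320,.075,.1),basket=(320,405,45,130,.09,.14)).items(): rect(reg(*a),n)
# crop picture
a=cv2.resize(im[140:280,140:220],None,fx=4,fy=4,interpolation=cv2.INTER_CUBIC)
b=cv2.resize(im[155:215,300:360],None,fx=6,fy=6,interpolation=cv2.INTER_CUBIC)
o=np.zeros((560,700,3),np.uint8);o[:560,:320]=a;o[:360,330:690]=b
save(np.clip(o.astype(int)*2,0,255).astype(np.uint8),'crop1')
E
python3 b.py
```

```text
chest 8163 [507.6 203.4] [157.4 229.6] 88.89 z 0.0902
hasp up 198 [505.7 115.8] [18.8 79.9] 88.64 z 0.1518
staple 192 [507.9 107.4] [27.1 37.5] 89.35 z 0.047
rest 863 [ 555.1 -216.3] [70.  71.1] 5.77 z 0.0454
tbar 200 [ 555.2 -215.9] [59.4 12.7] 68.53 z 0.1185
jar 984 [740.7 -79. ] [71.1 73.5] 87.57 z 0.1103
mug 275 [ 329.7 -147.1] [74.2 78.5] 25.17 z 0.0846
basket 714 [ 765.7 -297.7] [63.5 59.3] 42.29 z 0.109
```

View pics/crop1.png

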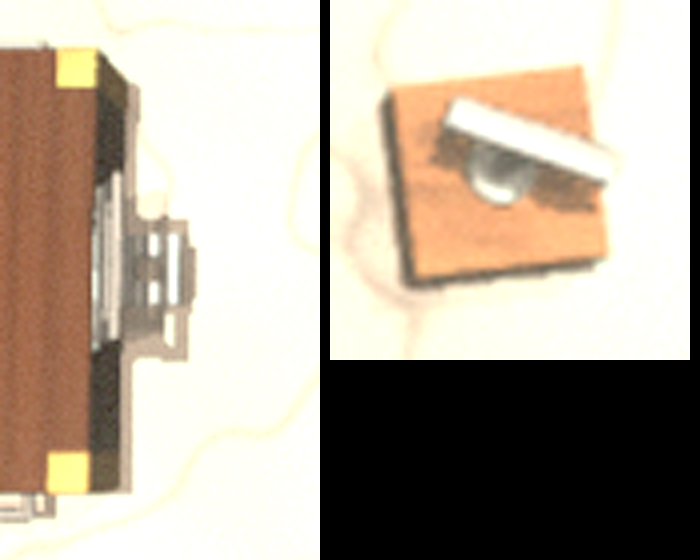

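```bash
cat > t.py <<'E'
from h import *
import sys
# t.py x y z heading(deg of tool x): shares to reach from the measured pose
x,y,z,hd=map(float,sys.argv[1:5]); s=get_state(); r=R.from_quat(s['eef_rot'])
c,q=np.cos(np.radians(hd)),np.sin(np.radians(hd))
tgt=R.from_matrix(np.array([[c,q,0],[q,-c,0],[0,0,-1]]))
print('pos',s['tool_pos'].round(4),'hdg',np.degrees(np.arctan2(*r.as_matrix()[[1,0],0])).round(2),'d',(r.inv().apply(np.array([x,y,z])-s['tool_pos'])/.08).round(3),'w',((r.inv()*tgt).as_rotvec()/np.pi).round(4),'F',s['contact_force'].round(2),'t',s['clock'],'q',s['q'].round(2))
E
echo ok
```

```text
ok
```

Request:
step_arm:
  motion:
    - {"dx":0.8,"dy":-1,"wz":-0.38,"claw":0}
    - {"dx":0.8,"dy":-1,"wz":-0.38,"claw":0}
    - {"dx":0.8,"dy":-1,"wz":-0.38,"claw":0}
    - {"dx":0.8,"dy":-1,"wz":-0.38,"claw":0}
    - {"dx":0.8,"dy":-1,"wz":-0.38,"claw":0}
    - {"dx":0.8,"dy":-1,"wz":-0.38,"claw":0}
    - {"dx":0.8,"dy":-1,"wz":-0.38,"claw":0}
    - {"dx":0.8,"dy":-1,"wz":-0.38,"claw":0}

```text
$.motion[0]: bad value
```

```bash
python3 t.py .507 .155 .2 88.9
```

```text
pos [ 0.1531 -0.6053  0.238 ] hdg 14.2 d [ 6.62  -8.128  0.488] w [-5.00e-04 -3.00e-04 -4.15e-01] F [ 0.41 -0.47 -0.14] t 0.1 q [ 1.36  0.69 -0.19  1.57  0.16  0.9  -0.22]
```

Request:
step_arm:
  motion:
    - {"dx":0.8,"dy":-0.98,"dz":0.0,"wx":0.0,"wy":0.0,"wz":-0.38,"claw":1.0}
    - {"dx":0.8,"dy":-0.98,"dz":0.0,"wx":0.0,"wy":0.0,"wz":-0.38,"claw":1.0}
    - {"dx":0.8,"dy":-0.98,"dz":0.0,"wx":0.0,"wy":0.0,"wz":-0.38,"claw":1.0}
    - {"dx":0.8,"dy":-0.98,"dz":0.0,"wx":0.0,"wy":0.0,"wz":-0.38,"claw":1.0}
    - {"dx":0.8,"dy":-0.98,"dz":0.0,"wx":0.0,"wy":0.0,"wz":-0.38,"claw":1.0}
    - {"dx":0.8,"dy":-0.98,"dz":0.0,"wx":0.0,"wy":0.0,"wz":-0.38,"claw":1.0}
    - {"dx":0.8,"dy":-0.98,"dz":0.0,"wx":0.0,"wy":0.0,"wz":-0.38,"claw":1.0}
    - {"dx":0.8,"dy":-0.98,"dz":0.0,"wx":0.0,"wy":0.0,"wz":-0.38,"claw":1.0}
  force: 20

```text
clock: 0.9
tool_pos: [0.1958, -0.514, 0.2384]
eef_rot: [0.749, 0.662, 0.0, -0.0]
contact_force: [-0.0, 0.8, -0.3]
opening: 0.299
finger_force: 0.0
```

```bash
python3 t.py .507 .155 .2 88.9
```

```text
pos [ 0.1958 -0.514   0.2384] hdg 82.94 d [8.777 2.832 0.484] w [-0.0002 -0.0002 -0.0331] F [-0.04  0.84 -0.28] t 0.9 q [ 1.45  0.63 -0.54  1.78  0.42  0.85  0.58]
```

Request:
step_arm:
  motion:
    - {"dx":1,"dy":1,"dz":0,"wx":0,"wy":0,"wz":0,"claw":1}
    - {"dx":1,"dy":1,"dz":0,"wx":0,"wy":0,"wz":0,"claw":1}
    - {"dx":1,"dy":1,"dz":0,"wx":0,"wy":0,"wz":0,"claw":1}

```text
clock: 1.2
tool_pos: [0.291, -0.441, 0.2391]
eef_rot: [0.749, 0.663, 0.002, 0.0]
contact_force: [-0.4, -0.3, 0.6]
opening: 0.028
finger_force: 0.0
```

Request:
step_arm:
  motion:
    - {"dx":1,"dy":1,"dz":0,"wx":0,"wy":0,"wz":0,"claw":1}
    - {"dx":1,"dy":1,"dz":0,"wx":0,"wy":0,"wz":0,"claw":1}
    - {"dx":1,"dy":1,"dz":0,"wx":0,"wy":0,"wz":0,"claw":1}

```text
clock: 1.5
tool_pos: [0.3806, -0.3715, 0.2391]
eef_rot: [0.748, 0.663, 0.002, 0.001]
contact_force: [0.0, -0.0, 0.2]
opening: 0.013
finger_force: 0.0
```

Request:
step_arm:
  motion:
    - {"dx":1,"dy":0.8,"dz":0,"wx":0,"wy":0,"wz":0,"claw":1}
    - {"dx":1,"dy":0.8,"dz":0,"wx":0,"wy":0,"wz":0,"claw":1}
    - {"dx":1,"dy":0.8,"dz":0,"wx":0,"wy":0,"wz":0,"claw":1}

```text
clock: 1.8
tool_pos: [0.4549, -0.2985, 0.2393]
eef_rot: [0.748, 0.664, 0.003, 0.0]
contact_force: [-0.2, 0.3, 0.0]
opening: 0.012
finger_force: 0.0
```

Request:
step_arm:
  motion:
    - {"dx":1,"dy":0,"dz":0,"wx":0,"wy":0,"wz":0,"claw":1}
    - {"dx":1,"dy":0,"dz":0,"wx":0,"wy":0,"wz":0,"claw":1}

```text
clock: 2.0
tool_pos: [0.4592, -0.2238, 0.2384]
eef_rot: [0.751, 0.66, 0.0, -0.001]
contact_force: [1.7, 0.7, -0.2]
opening: 0.012
finger_force: 0.0
```

Request:
step_arm:
  motion:
    - {"dx":1,"dy":0,"dz":0,"wx":0,"wy":0,"wz":0,"claw":1}
    - {"dx":1,"dy":0,"dz":0,"wx":0,"wy":0,"wz":0,"claw":1}

```text
clock: 2.2
tool_pos: [0.4696, -0.1438, 0.2387]
eef_rot: [0.751, 0.661, 0.0, -0.0]
contact_force: [0.6, 0.7, -0.1]
opening: 0.01
finger_force: 0.0
```

Request:
step_arm:
  motion:
    - {"dx":1,"dy":0,"dz":0,"wx":0,"wy":0,"wz":0,"claw":1}
    - {"dx":1,"dy":0,"dz":0,"wx":0,"wy":0,"wz":0,"claw":1}

```text
clock: 2.4
tool_pos: [0.4801, -0.0645, 0.2388]
eef_rot: [0.75, 0.661, 0.0, -0.0]
contact_force: [-0.0, 0.8, 0.4]
opening: 0.008
finger_force: 0.0
```

```bash
python3 t.py .507 .155 .2 88.9
```

```text
pos [ 0.4801 -0.0645  0.2388] hdg 82.74 d [ 2.764 -0.013  0.487] w [ 0.     -0.0003 -0.0342] F [-0.05  0.84  0.42] t 2.4 q [ 0.36  0.54 -0.49  1.97  0.37  0.72 -0.49]
```

Request:
step_arm:
  motion:
    - {"dx":1,"dy":0,"dz":0,"wx":0,"wy":0,"wz":-0.034,"claw":0}
    - {"dx":1,"dy":0,"dz":0,"wx":0,"wy":0,"wz":-0.034,"claw":0}
    - {"dx":1,"dy":0,"dz":0,"wx":0,"wy":0,"wz":-0.034,"claw":0}

```text
clock: 2.7
tool_pos: [0.4909, 0.0169, 0.239]
eef_rot: [0.712, 0.702, 0.001, -0.001]
contact_force: [-0.8, -0.4, 0.2]
opening: 0.009
finger_force: 0.0
```

```bash
python3 t.py .507 .155 .2 88.9
cat > w.py <<'E'
from h import *
import sys
im,d,K,D,T=snap('wrist'); np.savez('wrist',im=im,d=d,K=K,D=D,T=T); n=sys.argv[1]
save(np.clip(im.astype(int)*2,0,255).astype(np.uint8),n); print(T.round(3).tolist(),K[0,0])
E
python3 w.py w1
```

```text
pos [0.4909 0.0169 0.239 ] hdg 89.15 d [1.728 0.175 0.493] w [ 0.0004 -0.0009  0.0014] F [-0.75 -0.42  0.15] t 2.7 q [ 0.2   0.55 -0.51  1.95  0.39  0.74 -0.55]
[[1.0, -0.014, -0.002, 0.492], [-0.014, -0.963, -0.268, 0.085], [0.002, 0.268, -0.964, 0.385], [0.0, 0.0, 0.0, 1.0]] 288.14515732546204
```

View pics/w1.png

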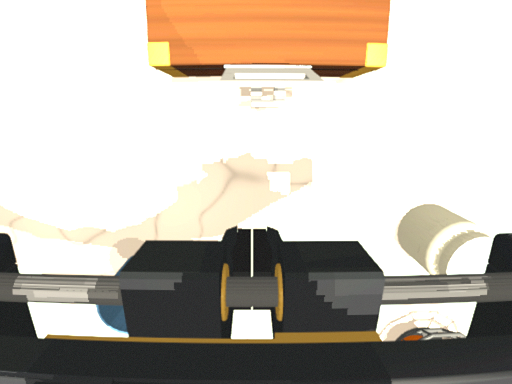

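The wrist view shows the hasp near upright (top edge row 66, cols 224–310), the staple near (265,97), and the chest's front corners at (160,62) and (375,62).

```bash
cat > c.py <<'E'
from h import *
z=np.load('wrist.npz'); im,d,K,D,T=[z[k] for k in('im','d','K','D','T')]
W=world(d,K,D,T); X,Y,Z=W[...,0],W[...,1],W[...,2]
def q(m,n): print(n,m.sum(),[np.nanpercentile(a[m],[1,10,50,90,99]).round(4).tolist() for a in(X,Y,Z)])
v,u=np.mgrid[:384,:512]; b=(v<150)
q(b&(Z>.086)&(Z<.094),'top'); q(b&(Z>.105)&(Z<.2),'hasp'); q(b&(Z>.15)&(Z<.2),'hasptip')
m=b&(Z>.036)&(Z<.053)&(Y<.128)&(Y>.08); q(m,'staple'); 
m2=m&(Z>.044); q(m2,'stapletop'); print(cv2.minAreaRect((W[m2][:,:2]*1000).astype(np.float32)))
E
python3 c.py
```

```text
top 16206 [[0.397, 0.4177, 0.5092, 0.6004, 0.621], [0.1295, 0.1355, 0.1596, 0.1828, 0.188], [0.088, 0.0892, 0.0903, 0.0914, 0.0924]]
hasp 1552 [[0.4691, 0.476, 0.508, 0.5403, 0.5476], [0.1059, 0.1068, 0.1122, 0.1211, 0.1241], [0.1055, 0.1152, 0.1471, 0.1559, 0.1569]]
hasptip 714 [[0.469, 0.4759, 0.5069, 0.5401, 0.5474], [0.1058, 0.1063, 0.1082, 0.1107, 0.1114], [0.1503, 0.1519, 0.1552, 0.1563, 0.1571]]
staple 545 [[0.4924, 0.4948, 0.5114, 0.5272, 0.5295], [0.0934, 0.0947, 0.1023, 0.113, 0.1153], [0.0456, 0.0463, 0.0473, 0.0483, 0.0489]]
stapletop 545 [[0.4924, 0.4948, 0.5114, 0.5272, 0.5295], [0.0934, 0.0947, 0.1023, 0.113, 0.1153], [0.0456, 0.0463, 0.0473, 0.0483, 0.0489]]
((511.1013488769531, 104.38168334960938), (21.697019577026367, 37.31991195678711), 89.3328628540039)
```

Request:
step_arm:
  motion:
    - {"dx":0.86,"dy":0.2,"dz":0,"wx":0,"wy":0,"wz":0,"claw":0}
    - {"dx":0.86,"dy":0.2,"dz":0,"wx":0,"wy":0,"wz":0,"claw":0}

```text
clock: 2.95
tool_pos: [0.5089, 0.0815, 0.2388]
eef_rot: [0.715, 0.699, 0.001, -0.0]
contact_force: [0.2, 0.6, -0.1]
opening: 0.008
finger_force: 0.0
```

Request:
step_arm:
  motion:
    - {"dx":0.86,"dy":0,"dz":0,"wx":0,"wy":0,"wz":0,"claw":0}
    - {"dx":0.86,"dy":0,"dz":0,"wx":0,"wy":0,"wz":0,"claw":0}
    - {"dx":0.86,"dy":0,"dz":0.4,"wx":0,"wy":0,"wz":0,"claw":0}
    - {"dx":0.86,"dy":0,"dz":0.8,"wx":0,"wy":0,"wz":0,"claw":0}
    - {"dx":0.86,"dy":0,"dz":0.8,"wx":0,"wy":0,"wz":0,"claw":0}

```text
clock: 3.45
tool_pos: [0.5073, 0.1455, 0.1714]
eef_rot: [0.716, 0.698, -0.005, -0.001]
contact_force: [-0.8, -0.7, -0.7]
opening: 0.005
finger_force: 0.0
```

```bash
python3 t.py .508 .152 .111 89.0
```

```text
pos [0.5073 0.1455 0.1714] hdg 88.58 d [0.086 0.012 0.754] w [-0.0023  0.0017 -0.0023] F [-0.79 -0.68 -0.7 ] t 3.45 q [-0.11  0.69 -0.43  1.91  0.46  0.65 -0.85]
```

Request:
step_arm:
  motion:
    - {"dx":0.05,"dy":0,"dz":0.4,"wx":0,"wy":0,"wz":0,"claw":0}
    - {"dx":0.05,"dy":0,"dz":0.75,"wx":0,"wy":0,"wz":0,"claw":0}
    - {"dx":0.05,"dy":0,"dz":0.77,"wx":0,"wy":0,"wz":0,"claw":0}
    - {"dx":0.05,"dy":0,"dz":0.77,"wx":0,"wy":0,"wz":0,"claw":0}

```text
clock: 3.85
tool_pos: [0.5102, 0.1523, 0.1139]
eef_rot: [0.716, 0.699, -0.0, 0.0]
contact_force: [0.1, -0.1, 1.2]
opening: 0.005
finger_force: 0.0
```

```bash
python3 t.py .508 .152 .111 89.0
```

```text
pos [0.5102 0.1523 0.1139] hdg 88.63 d [-0.004 -0.027  0.037] w [ 0.0001  0.0003 -0.0021] F [ 0.05 -0.11  1.19] t 3.85 q [-0.16  0.78 -0.36  1.95  0.53  0.51 -0.92]
```

Request:
step_arm:
  motion:
    - {"dx":-0.1,"dy":0,"dz":0,"wx":0,"wy":0,"wz":0,"claw":0}
    - {"dx":-0.18,"dy":0,"dz":0,"wx":0,"wy":0,"wz":0,"claw":0}
    - {"dx":-0.27,"dy":0,"dz":0,"wx":0,"wy":0,"wz":0,"claw":0}
    - {"dx":-0.37,"dy":0,"dz":0.02,"wx":0,"wy":0,"wz":0,"claw":0}
    - {"dx":-0.43,"dy":0,"dz":0.06,"wx":0,"wy":0,"wz":0,"claw":0}
    - {"dx":-0.49,"dy":0,"dz":0.12,"wx":0,"wy":0,"wz":0,"claw":0}
    - {"dx":-0.53,"dy":0,"dz":0.2,"wx":0,"wy":0,"wz":0,"claw":0}
    - {"dx":-0.555,"dy":0,"dz":0.27,"wx":0,"wy":0,"wz":0,"claw":0}

```text
clock: 4.65
tool_pos: [0.5095, 0.1103, 0.0919]
eef_rot: [0.715, 0.699, 0.002, -0.0]
contact_force: [1.7, 5.2, 5.4]
opening: -0.001
finger_force: 2.5
```

```bash
python3 t.py .508 .100 .079 89.0; python3 w.py w2
```

```text
pos [0.5095 0.1103 0.0919] hdg 88.76 d [-0.13  -0.016  0.161] w [ 0.0008 -0.0009 -0.0013] F [1.68 5.15 5.37] t 4.65 q [-0.1   0.81 -0.32  1.99  0.58  0.43 -0.89]
[[1.0, -0.021, -0.003, 0.511], [-0.021, -0.963, -0.268, 0.178], [0.003, 0.268, -0.964, 0.238], [0.0, 0.0, 0.0, 1.0]] 288.14515732546204
```

View pics/w2.png

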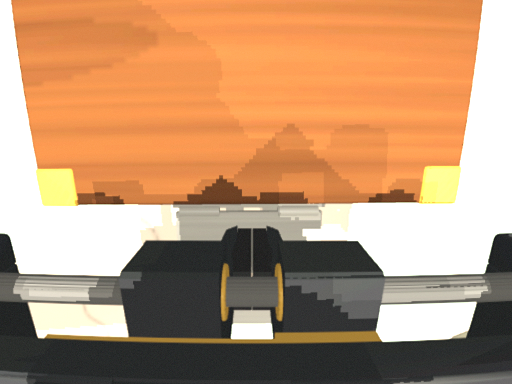

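The hasp sticks out roughly level under the shut fingers, at rows 205–240. The 5 N forces match pushing a stiff hinge, so I'll continue.

Request:
step_arm:
  motion:
    - {"dx":-0.07,"dy":0,"dz":0.09,"wx":0,"wy":0,"wz":0,"claw":0}
    - {"dx":-0.12,"dy":0,"dz":0.17,"wx":0,"wy":0,"wz":0,"claw":0}
    - {"dx":-0.12,"dy":0,"dz":0.25,"wx":0,"wy":0,"wz":0,"claw":0}
    - {"dx":-0.06,"dy":0,"dz":0.32,"wx":0,"wy":0,"wz":0,"claw":0}
    - {"dx":0,"dy":0,"dz":0.37,"wx":0,"wy":0,"wz":0,"claw":0}
    - {"dx":0.05,"dy":0,"dz":0.41,"wx":0,"wy":0,"wz":0,"claw":0}
    - {"dx":0.11,"dy":0,"dz":0.42,"wx":0,"wy":0,"wz":0,"claw":0}
    - {"dx":0.13,"dy":0,"dz":0.42,"wx":0,"wy":0,"wz":0,"claw":0}

```text
clock: 5.5
tool_pos: [0.5084, 0.1153, 0.0572]
eef_rot: [0.716, 0.698, -0.003, 0.002]
contact_force: [2.4, -9.3, -0.4]
opening: 0.007
finger_force: 3.9
```

```bash
python3 t.py .508 .117 .058 89.0
```

```text
pos [0.5084 0.1153 0.0572] hdg 88.57 d [ 0.022 -0.006 -0.01 ] w [-0.0007  0.0023 -0.0024] F [ 2.44 -9.28 -0.45] t 5.5 q [-0.16  0.87 -0.26  2.    0.61  0.36 -0.94]
```

Request:
step_arm:
  motion:
    - {"dx":0.04,"dy":0,"dz":0,"wx":0,"wy":0,"wz":0,"claw":0}
    - {"dx":0.08,"dy":0,"dz":0,"wx":0,"wy":0,"wz":0,"claw":0}
    - {"dx":0.08,"dy":0,"dz":0,"wx":0,"wy":0,"wz":0,"claw":0}

```text
clock: 5.8
tool_pos: [0.5083, 0.1153, 0.0573]
eef_rot: [0.717, 0.697, -0.007, 0.004]
contact_force: [2.8, -15.7, 3.6]
opening: 0.005
finger_force: 8.0
```

Request:
step_arm:
  motion:
    - {"dx":0.05,"dy":0,"dz":0,"wx":0,"wy":0,"wz":0,"claw":0}
    - {"dx":0.05,"dy":0,"dz":0,"wx":0,"wy":0,"wz":0,"claw":0}

```text
clock: 6.0
tool_pos: [0.5082, 0.1152, 0.0573]
eef_rot: [0.718, 0.696, -0.01, 0.006]
contact_force: [2.8, -22.1, 5.7]
opening: 0.005
finger_force: 11.1
```

Force rises with no motion, so the hasp is on its stop. Next I'll back off, rise and look.

Request:
step_arm:
  motion:
    - {"dx":-0.25,"dy":0,"dz":0,"wx":0,"wy":0,"wz":0,"claw":0}
    - {"dx":-0.5,"dy":0,"dz":-0.1,"wx":0,"wy":0,"wz":0,"claw":0}
    - {"dx":-0.9,"dy":0,"dz":-0.5,"wx":0,"wy":0,"wz":0,"claw":0}
    - {"dx":-0.9,"dy":0,"dz":-1,"wx":0,"wy":0,"wz":0,"claw":0}
    - {"dx":-0.9,"dy":0,"dz":-1,"wx":0,"wy":0,"wz":0,"claw":0}

```text
clock: 6.5
tool_pos: [0.5095, 0.0569, 0.1413]
eef_rot: [0.716, 0.698, 0.002, 0.002]
contact_force: [-0.3, 0.5, 0.2]
opening: 0.005
finger_force: 0.0
```

Request:
step_arm:
  motion:
    - {"dx":-0.3,"dy":0,"dz":-0.5,"wx":0,"wy":0,"wz":0,"claw":44}
    - {"dx":-0.3,"dy":0,"dz":-0.8,"wx":0,"wy":0,"wz":0,"claw":44}
    - {"dx":-0.3,"dy":0,"dz":-0.8,"wx":0,"wy":0,"wz":0,"claw":44}
    - {"dx":-0.3,"dy":0,"dz":-0.8,"wx":0,"wy":0,"wz":0,"claw":44}

```text
clock: 6.9
tool_pos: [0.5065, 0.034, 0.2012]
eef_rot: [0.715, 0.699, -0.0, -0.0]
contact_force: [-0.5, -0.3, -0.5]
opening: 0.346
finger_force: 0.0
```

```bash
python3 t.py .555 -.216 .2 68.5; python3 w.py w3; python3 c.py
python3 - <<'E'
import cv2
i=cv2.imread('pics/w3.png')[:200,130:390]; cv2.imwrite('pics/w3c.png',cv2.resize(i,None,fx=3,fy=3,interpolation=2))
E
```

```text
pos [0.5065 0.034  0.2012] hdg 88.74 d [-3.111  0.675  0.016] w [-2.000e-04  1.000e-04  1.124e-01] F [-0.52 -0.33 -0.51] t 6.9 q [ 0.16  0.63 -0.5   1.95  0.47  0.68 -0.66]
[[1.0, -0.021, -0.006, 0.509], [-0.022, -0.962, -0.271, 0.102], [-0.0, 0.271, -0.963, 0.347], [0.0, 0.0, 0.0, 1.0]] 288.14515732546204
top 22713 [[0.3973, 0.4183, 0.5086, 0.5997, 0.621], [0.1264, 0.1349, 0.1611, 0.1861, 0.1923], [0.0878, 0.0892, 0.0903, 0.0913, 0.0922]]
hasp 0 [nan, nan, nan]
hasptip 0 [nan, nan, nan]
staple 1065 [[0.487, 0.4947, 0.5114, 0.5272, 0.5427], [0.0935, 0.096, 0.1106, 0.1234, 0.1253], [0.0404, 0.0463, 0.0473, 0.0483, 0.0508]]
stapletop 1047 [[0.4918, 0.4947, 0.5113, 0.5272, 0.5306], [0.0935, 0.0959, 0.1106, 0.1231, 0.1252], [0.0456, 0.0464, 0.0474, 0.0483, 0.0509]]
((508.3787536621094, 109.40385437011719), (31.70777130126953, 79.61742401123047), 89.1842041015625)
  return np.nanmean(a, axis, out=out, keepdims=keepdims)
```

View pics/w3c.png

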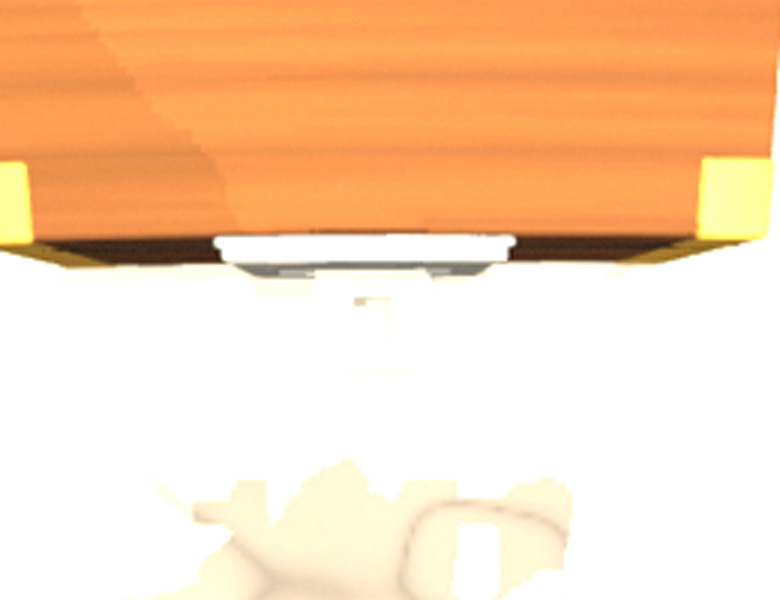

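The hasp lies flat and the staple stands out through the slot, with the opening near crop (372,310). On to the pin.

Request:
step_arm:
  motion:
    - {"dx":-1,"dy":0.2,"dz":0,"wx":0,"wy":0,"wz":0,"claw":60}
    - {"dx":-1,"dy":0.2,"dz":0,"wx":0,"wy":0,"wz":0,"claw":60}

```text
clock: 7.15
tool_pos: [0.5204, -0.048, 0.2001]
eef_rot: [0.714, 0.7, -0.002, -0.001]
contact_force: [0.2, -0.6, -0.3]
opening: 0.575
finger_force: 0.0
```

Request:
step_arm:
  motion:
    - {"dx":-1,"dy":0.2,"dz":0,"wx":0,"wy":0,"wz":0,"claw":60}
    - {"dx":-1,"dy":0.2,"dz":0,"wx":0,"wy":0,"wz":0,"claw":60}

```text
clock: 7.35
tool_pos: [0.5344, -0.1301, 0.1997]
eef_rot: [0.716, 0.698, -0.002, -0.001]
contact_force: [0.1, -0.5, -0.8]
opening: 0.682
finger_force: 0.0
```

Request:
step_arm:
  motion:
    - {"dx":-0.4,"dy":0.25,"dz":0,"wx":0,"wy":0,"wz":0.112,"claw":60}
    - {"dx":-0.4,"dy":0.25,"dz":0,"wx":0,"wy":0,"wz":0.112,"claw":60}
    - {"dx":-0.4,"dy":0.25,"dz":0,"wx":0,"wy":0,"wz":0.112,"claw":60}
    - {"dx":-0.4,"dy":0.25,"dz":0,"wx":0,"wy":0,"wz":0.112,"claw":60}

```text
clock: 7.75
tool_pos: [0.5538, -0.1587, 0.2]
eef_rot: [0.826, 0.564, -0.001, -0.001]
contact_force: [-0.8, -0.0, 0.1]
opening: 0.682
finger_force: 0.0
```

```bash
cat > eye.py <<'E'
from h import *
z=np.load('wrist.npz'); im,d,K,D,T=[z[k] for k in('im','d','K','D','T')]
W=world(d,K,D,T); X,Y,Z=W[...,0],W[...,1],W[...,2]
m=((Z>.043)&(Z<.052)&(Y>.085)&(Y<.122)&(abs(X-.51)<.03)).astype(np.uint8)
c,h=cv2.findContours(m,cv2.RETR_CCOMP,cv2.CHAIN_APPROX_NONE)
for i,k in enumerate(c):
    if len(k)>6:
        p=ray(k.reshape(-1,2),.047,K,D,T); print('hole' if h[0][i][3]>=0 else 'outer',len(k),p.min(0).round(4),p.max(0).round(4))
E
python3 eye.py; python3 t.py .555 -.216 .094 68.5
cat > tb.py <<'E'
from h import *
im,d,K,D,T=snap('wrist'); W=world(d,K,D,T); Z=W[...,2]
m=(Z>.112)&(Z<.124)&(np.hypot(W[...,0]-.555,W[...,1]+.216)<.04)
r=cv2.minAreaRect((W[m][:,:2]*1000).astype(np.float32)); print(m.sum(),r,np.median(Z[m]))
E
python3 tb.py
```

```text
outer 131 [0.4918 0.0933 0.047 ] [0.5303 0.122  0.047 ]
hole 61 [0.5029 0.0996 0.047 ] [0.5183 0.1172 0.047 ]
pos [ 0.5538 -0.1587  0.2   ] hdg 68.61 d [-0.661  0.28   1.325] w [-0.001   0.0003  0.0006] F [-0.85 -0.03  0.08] t 7.75 q [ 0.45  0.7  -0.43  1.75  0.39  0.79 -0.55]
749 ((559.4826049804688, -213.16595458984375), (51.67152404785156, 12.155647277832031), 68.84281158447266) 0.11904037230944506
```

```bash
python3 t.py .557 -.2165 .094 68.7
```

```text
pos [ 0.5538 -0.1584  0.2003] hdg 68.71 d [-0.661  0.304  1.328] w [-0.0009  0.0002  0.0001] F [ 0.72 -0.23 -0.35] t 7.8 q [ 0.45  0.7  -0.43  1.75  0.39  0.79 -0.55]
```

Request:
step_arm:
  motion:
    - {"dx":-0.67,"dy":0.3,"dz":0,"wx":0,"wy":0,"wz":0,"claw":60}
    - {"dx":-0.67,"dy":0.3,"dz":0.2,"wx":0,"wy":0,"wz":0,"claw":60}
    - {"dx":-0.67,"dy":0.3,"dz":0.6,"wx":0,"wy":0,"wz":0,"claw":60}
    - {"dx":-0.67,"dy":0.3,"dz":0.6,"wx":0,"wy":0,"wz":0,"claw":60}

```text
clock: 8.2
tool_pos: [0.5538, -0.2176, 0.1496]
eef_rot: [0.826, 0.563, -0.003, -0.003]
contact_force: [-0.6, -0.7, 0.4]
opening: 0.68
finger_force: 0.0
```

```bash
python3 t.py .557 -.2165 .094 68.7
```

```text
pos [ 0.5538 -0.2176  0.1496] hdg 68.59 d [0.029 0.038 0.695] w [-0.0028  0.0004 -0.0006] F [-0.6  -0.66  0.38] t 8.2 q [ 0.53  0.79 -0.41  1.72  0.44  0.73 -0.48]
```

Request:
step_arm:
  motion:
    - {"dx":0,"dy":0.02,"dz":0.4,"wx":0,"wy":0,"wz":0,"claw":60}
    - {"dx":0,"dy":0.02,"dz":0.72,"wx":0,"wy":0,"wz":0,"claw":60}
    - {"dx":0,"dy":0.02,"dz":0.72,"wx":0,"wy":0,"wz":0,"claw":60}
    - {"dx":0,"dy":0.02,"dz":0.72,"wx":0,"wy":0,"wz":0,"claw":60}

```text
clock: 8.6
tool_pos: [0.5591, -0.2178, 0.097]
eef_rot: [0.826, 0.564, 0.0, -0.0]
contact_force: [0.5, 0.0, -0.1]
opening: 0.683
finger_force: 0.0
```

```bash
python3 t.py .557 -.2165 .094 68.7
```

```text
pos [ 0.5591 -0.2178  0.097 ] hdg 68.64 d [ 0.005 -0.031  0.037] w [-0.     -0.0001 -0.0003] F [ 0.51  0.03 -0.08] t 8.6 q [ 0.5   0.87 -0.36  1.75  0.49  0.62 -0.52]
```

Request:
step_arm:
  motion:
    - {"dx":0,"dy":-0.03,"dz":0.04,"wx":0,"wy":0,"wz":0,"claw":30}
    - {"dx":0,"dy":-0.03,"dz":0.04,"wx":0,"wy":0,"wz":0,"claw":0}
    - {"dx":0,"dy":-0.03,"dz":0.04,"wx":0,"wy":0,"wz":0,"claw":0}
    - {"dx":0,"dy":-0.03,"dz":0.04,"wx":0,"wy":0,"wz":0,"claw":0}
    - {"dx":0,"dy":-0.03,"dz":0.04,"wx":0,"wy":0,"wz":0,"claw":0}
    - {"dx":0,"dy":-0.03,"dz":0.04,"wx":0,"wy":0,"wz":0,"claw":0}
    - {"dx":0,"dy":-0.03,"dz":0.04,"wx":0,"wy":0,"wz":0,"claw":0}
  force: 25

```text
clock: 9.3
tool_pos: [0.5567, -0.2177, 0.0933]
eef_rot: [0.826, 0.563, 0.0, 0.0]
contact_force: [0.2, -1.0, 1.0]
opening: 0.128
finger_force: 25.0
```

```bash
python3 t.py .557 -.2165 .094 68.7; sed -i 's/<.04)/<.06)/' tb.py; python3 tb.py
```

```text
pos [ 0.5567 -0.2177  0.0933] hdg 68.55 d [ 0.015 -0.003 -0.009] w [ 0.0001  0.     -0.0008] F [ 0.16 -0.96  0.99] t 9.3 q [ 0.5   0.87 -0.36  1.76  0.49  0.6  -0.53]
3085 ((555.5842895507812, -214.89569091796875), (58.61610794067383, 38.204586029052734), 47.08711624145508) 0.11899203089354111
```

Request:
step_arm:
  motion:
    - {"dx":0,"dy":0,"dz":-0.2,"wx":0,"wy":0,"wz":0,"claw":0}
    - {"dx":0,"dy":0,"dz":-0.5,"wx":0,"wy":0,"wz":0,"claw":0}
    - {"dx":0,"dy":0,"dz":-0.95,"wx":0,"wy":0,"wz":0,"claw":0}
    - {"dx":0,"dy":0,"dz":-0.95,"wx":0,"wy":0,"wz":0,"claw":0}
    - {"dx":0,"dy":0,"dz":-0.95,"wx":0,"wy":0,"wz":0,"claw":0}
  force: 45

```text
clock: 9.85
tool_pos: [0.5567, -0.2178, 0.1695]
eef_rot: [0.826, 0.563, 0.0, 0.0]
contact_force: [-1.0, 0.6, -2.2]
opening: 0.124
finger_force: 45.0
```

```bash
python3 t.py .5106 .05 .18 68.7
cat > tb2.py <<'E'
from h import *
s=get_state(); im,d,K,D,T=snap('wrist'); W=world(d,K,D,T)
r=R.from_quat(s['eef_rot']); P=r.inv().apply((W-s['tool_pos']).reshape(-1,3)).reshape(W.shape)*1000
m=(abs(P[...,2]+25)<3)&(abs(P[...,1])<7.5)&(P[...,0]>9)&(P[...,0]<45)
print(m.sum(),[np.percentile(P[m][:,i],[1,25,50,75,99]).round(1).tolist() for i in range(3)])
save(np.clip(im.astype(int)*2,0,255).astype(np.uint8),'w4')
E
python3 tb2.py
```

```text
pos [ 0.5567 -0.2178  0.1695] hdg 68.55 d [ 2.904 -1.76  -0.133] w [ 0.0003  0.0001 -0.0008] F [-1.02  0.61 -2.25] t 9.85 q [ 0.53  0.76 -0.42  1.71  0.43  0.76 -0.47]
1243 [[9.4, 15.1, 20.7, 26.2, 30.6], [-5.2, -2.1, 0.6, 3.7, 6.6], [-27.2, -26.2, -25.8, -25.3, -22.6]]
```

View pics/w4.png

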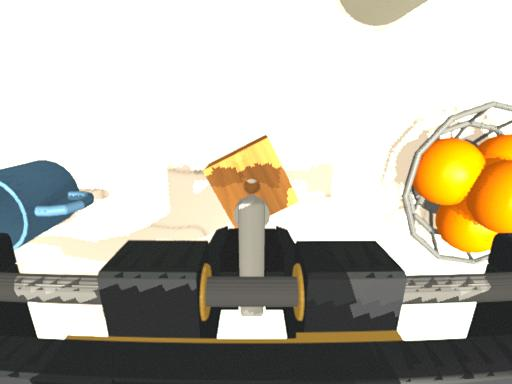

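The pin is held firmly with its T-bar at about (250,235–310), and the rest is empty behind it. I'll carry it to the eye.

Request:
step_arm:
  motion:
    - {"dx":0.3,"dy":-0.17,"dz":-0.25,"wx":0,"wy":0,"wz":0,"claw":0}
    - {"dx":0.6,"dy":-0.34,"dz":-0.25,"wx":0,"wy":0,"wz":0,"claw":0}
    - {"dx":0.9,"dy":-0.51,"dz":-0.25,"wx":0,"wy":0,"wz":0,"claw":0}

```text
clock: 10.2
tool_pos: [0.544, -0.1348, 0.188]
eef_rot: [0.826, 0.563, -0.001, -0.001]
contact_force: [-0.3, 0.6, -1.6]
opening: 0.126
finger_force: 45.0
```

Request:
step_arm:
  motion:
    - {"dx":0.3,"dy":-0.17,"dz":0,"wx":0,"wy":0,"wz":0,"claw":0}
    - {"dx":0.6,"dy":-0.34,"dz":0,"wx":0,"wy":0,"wz":0,"claw":0}
    - {"dx":0.9,"dy":-0.51,"dz":0,"wx":0,"wy":0,"wz":0,"claw":0}

```text
clock: 10.5
tool_pos: [0.5319, -0.0528, 0.1876]
eef_rot: [0.826, 0.563, -0.001, -0.001]
contact_force: [0.3, 0.8, -0.5]
opening: 0.124
finger_force: 45.0
```

Request:
step_arm:
  motion:
    - {"dx":0.3,"dy":-0.17,"dz":0,"wx":0,"wy":0,"wz":0,"claw":0}
    - {"dx":0.6,"dy":-0.34,"dz":0,"wx":0,"wy":0,"wz":0,"claw":0}
    - {"dx":0.9,"dy":-0.51,"dz":0,"wx":0,"wy":0,"wz":0,"claw":0}

```text
clock: 10.8
tool_pos: [0.5203, 0.029, 0.1876]
eef_rot: [0.826, 0.563, -0.001, -0.001]
contact_force: [0.0, 0.2, -1.3]
opening: 0.124
finger_force: 45.0
```

Request:
step_arm:
  motion:
    - {"dx":0.3,"dy":-0.17,"dz":0,"wx":0,"wy":0,"wz":0,"claw":0}
    - {"dx":0.5,"dy":-0.34,"dz":0,"wx":0,"wy":0,"wz":0,"claw":0}
    - {"dx":0.5,"dy":-0.34,"dz":0,"wx":0,"wy":0,"wz":0,"claw":0}
    - {"dx":0.5,"dy":-0.34,"dz":0,"wx":0,"wy":0,"wz":0,"claw":0}

```text
clock: 11.2
tool_pos: [0.5103, 0.0747, 0.1881]
eef_rot: [0.826, 0.563, -0.001, -0.0]
contact_force: [-0.4, -0.9, -0.5]
opening: 0.123
finger_force: 45.0
```

```bash
python3 t.py .5096 .1080 .18 68.6; python3 w.py w5; python3 eye.py; python3 tb2.py
```

```text
pos [0.5103 0.0747 0.1881] hdg 68.6 d [ 0.384 -0.159  0.101] w [-0.0005  0.0007 -0.    ] F [-0.43 -0.93 -0.52] t 11.2 q [-0.    0.64 -0.38  1.94  0.38  0.63 -1.  ]
[[0.931, -0.35, -0.1, 0.536], [-0.364, -0.896, -0.253, 0.139], [-0.001, 0.272, -0.962, 0.334], [0.0, 0.0, 0.0, 1.0]] 288.14515732546204
outer 120 [0.492  0.0932 0.047 ] [0.5304 0.1219 0.047 ]
hole 55 [0.5037 0.1008 0.047 ] [0.5189 0.1181 0.047 ]
1232 [[9.3, 14.9, 20.5, 25.9, 30.5], [-5.2, -2.1, 0.6, 3.7, 6.6], [-27.3, -26.3, -25.9, -25.3, -22.7]]
```

Request:
step_arm:
  motion:
    - {"dx":0.2,"dy":-0.08,"dz":0,"wx":0,"wy":0,"wz":0,"claw":0}
    - {"dx":0.385,"dy":-0.16,"dz":0.2,"wx":0,"wy":0,"wz":0,"claw":0}
    - {"dx":0.385,"dy":-0.16,"dz":0.55,"wx":0,"wy":0,"wz":0,"claw":0}
    - {"dx":0.385,"dy":-0.16,"dz":0.6,"wx":0,"wy":0,"wz":0,"claw":0}
    - {"dx":0.385,"dy":-0.16,"dz":0.6,"wx":0,"wy":0,"wz":0,"claw":0}
    - {"dx":0.385,"dy":-0.16,"dz":0.6,"wx":0,"wy":0,"wz":0,"claw":0}

```text
clock: 11.9
tool_pos: [0.5109, 0.1078, 0.1417]
eef_rot: [0.827, 0.562, 0.0, 0.0]
contact_force: [0.1, 0.3, -1.4]
opening: 0.123
finger_force: 45.0
```

```bash
python3 t.py .5098 .1081 .12 68.6
```

```text
pos [0.5109 0.1078 0.1417] hdg 68.46 d [-0.001 -0.015  0.272] w [ 0.0003 -0.     -0.0008] F [ 0.14  0.32 -1.41] t 11.9 q [-0.1   0.72 -0.32  1.96  0.43  0.53 -1.1 ]
```

Aligned within about 1 mm. I'll nudge it and go down to z ≈ 0.120, watching the force.

Request:
step_arm:
  motion:
    - {"dx":0,"dy":-0.01,"dz":0.06,"wx":0,"wy":0,"wz":0,"claw":0}
    - {"dx":0,"dy":-0.01,"dz":0.12,"wx":0,"wy":0,"wz":0,"claw":0}
    - {"dx":0,"dy":-0.01,"dz":0.18,"wx":0,"wy":0,"wz":0,"claw":0}
    - {"dx":0,"dy":-0.01,"dz":0.22,"wx":0,"wy":0,"wz":0,"claw":0}
    - {"dx":0,"dy":-0.01,"dz":0.22,"wx":0,"wy":0,"wz":0,"claw":0}

```text
clock: 12.4
tool_pos: [0.5092, 0.1089, 0.123]
eef_rot: [0.826, 0.563, -0.0, -0.0]
contact_force: [0.2, 0.6, -1.6]
opening: 0.124
finger_force: 45.0
```

The tip is 8 mm into the eye with no force, so I'll carry on down.

Request:
step_arm:
  motion:
    - {"dx":0,"dy":0,"dz":0.08,"wx":0,"wy":0,"wz":0,"claw":0}
    - {"dx":0,"dy":0,"dz":0.16,"wx":0,"wy":0,"wz":0,"claw":0}
    - {"dx":0,"dy":0,"dz":0.24,"wx":0,"wy":0,"wz":0,"claw":0}
    - {"dx":0,"dy":0,"dz":0.3,"wx":0,"wy":0,"wz":0,"claw":0}
    - {"dx":0,"dy":0,"dz":0.34,"wx":0,"wy":0,"wz":0,"claw":0}
    - {"dx":0,"dy":0,"dz":0.35,"wx":0,"wy":0,"wz":0,"claw":0}
    - {"dx":0,"dy":0,"dz":0.35,"wx":0,"wy":0,"wz":0,"claw":0}

```text
clock: 13.1
tool_pos: [0.5095, 0.1091, 0.0955]
eef_rot: [0.826, 0.563, 0.0, 0.0]
contact_force: [-0.4, -0.5, -2.1]
opening: 0.121
finger_force: 45.0
```

Request:
step_arm:
  motion:
    - {"dx":0,"dy":0,"dz":0.015,"wx":0,"wy":0,"wz":0,"claw":0}
    - {"dx":0,"dy":0,"dz":0.025,"wx":0,"wy":0,"wz":0,"claw":0}
    - {"dx":0,"dy":0,"dz":0.025,"wx":0,"wy":0,"wz":0,"claw":0}

```text
clock: 13.4
tool_pos: [0.5101, 0.1092, 0.0951]
eef_rot: [0.826, 0.563, 0.001, 0.001]
contact_force: [-2.3, -1.7, 11.5]
opening: 0.126
finger_force: 45.0
```

The collar is seated (11.5 N at the expected height). I'll release and rise.

Request:
step_arm:
  motion:
    - {"dx":0,"dy":0,"dz":-0.015,"wx":0,"wy":0,"wz":0,"claw":30}
    - {"dx":0,"dy":0,"dz":-0.015,"wx":0,"wy":0,"wz":0,"claw":30}
    - {"dx":0,"dy":0,"dz":-0.015,"wx":0,"wy":0,"wz":0,"claw":30}
    - {"dx":0,"dy":0,"dz":-0.015,"wx":0,"wy":0,"wz":0,"claw":30}

```text
clock: 13.8
tool_pos: [0.5095, 0.109, 0.0946]
eef_rot: [0.826, 0.563, -0.0, -0.0]
contact_force: [-0.1, -0.4, -0.8]
opening: 0.339
finger_force: 0.0
```

Request:
step_arm:
  motion:
    - {"dx":0,"dy":0,"dz":-0.1,"wx":0,"wy":0,"wz":0,"claw":30}
    - {"dx":0,"dy":0,"dz":-0.3,"wx":0,"wy":0,"wz":0,"claw":30}
    - {"dx":0,"dy":0,"dz":-0.7,"wx":0,"wy":0,"wz":0,"claw":30}
    - {"dx":0,"dy":0,"dz":-1,"wx":0,"wy":0,"wz":0,"claw":30}
    - {"dx":0,"dy":0,"dz":-1,"wx":0,"wy":0,"wz":0,"claw":30}
    - {"dx":0,"dy":0,"dz":-1,"wx":0,"wy":0,"wz":0,"claw":30}

```text
clock: 14.4
tool_pos: [0.5097, 0.1088, 0.1752]
eef_rot: [0.826, 0.563, 0.0, 0.0]
contact_force: [-0.2, -1.3, -0.0]
opening: 0.337
finger_force: 0.0
```

```bash
python3 w.py w6
python3 - <<'E'
from h import *
z=np.load('wrist.npz'); W=world(z['d'],z['K'],z['D'],z['T'])
m=(W[...,2]>.105)&(W[...,2]<.13)&(np.hypot(W[...,0]-.51,W[...,1]-.109)<.04)
p=W[m]; print(m.sum(),cv2.minAreaRect((p[:,:2]*1000).astype(np.float32)),np.percentile(p[:,2],[2,50,98]),get_state()['contact_force'],get_state()['finger_force'])
A=np.c_[p[:,:2],np.ones(len(p))]; print('slope',np.linalg.lstsq(A,p[:,2],rcond=None)[0])
E
```

```text
[[0.931, -0.352, -0.097, 0.535], [-0.365, -0.896, -0.252, 0.173], [0.001, 0.27, -0.963, 0.321], [0.0, 0.0, 0.0, 1.0]] 288.14515732546204
1271 ((510.7462463378906, 109.70844268798828), (59.64024353027344, 11.705933570861816), 68.89234924316406) [0.11805326 0.12103813 0.12234622] [-0.05521541  0.25402136 -0.14693196] 0.0
slope [-0.0162222  -0.00993785  0.13029211]
```

View pics/w6.png

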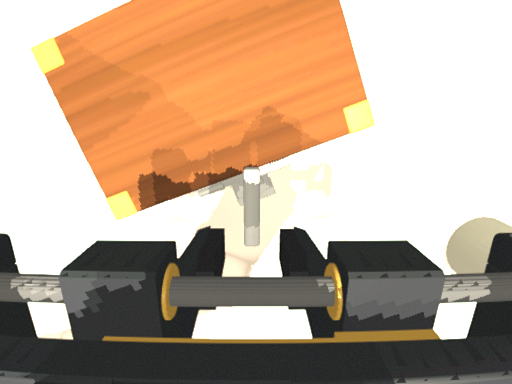

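The pin stands free at (252,205), upright (slope under 0.02), with its T-bar top at 0.121 (centre 0.115). The fingers are clear of it, so I'm handing in.

```bash
python3 -c "
from plant import workorder; print(workorder.finish_job())"
```

```text
the job is handed in; nothing more can be done
None
```

The job is handed in: the hasp lies flat on the chest's front, and the pin stands upright in the eye with its collar down and the gripper clear. The hand-in returned no verdict.

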